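Shut and latch the stock pen's gate

TASK

The little gate of the wooden stock pen is held open with its latch bar lying in the fork. Lift the bar out of the fork by its wooden tab, swing the gate shut gently until the bar just touches the keeper's upright back plate (no slamming, no pressing hard against it), and let the bar drop down behind the keeper's tooth so that the gate is latched; then let go. Leave everything else on the bench where it is.

Things in the scene. Friction and masses are not known exactly. Their poses are not given: they have to be found in the camera images.
- pen: Low open pale wooden pen, fixed to the bench, on a plywood base 460 x 310 x 12 mm. Origin on the gate's vertical hinge axis at bench level; z up, x into the pen (away from the gate's swing side), the shut gate lies along -y. Its right wall runs along x at y = -250 mm, top at 98 mm, and carries the keeper. Walls and posts at most 140 mm high.
- hinge (a point): Point on the gate's vertical hinge axis, 125 mm above the bench (the height of the level bar's centre line). Slatted gate 18 mm thick, 200 mm long, top at 105 mm; it stays where it is left (light friction, about 1 N at the tab).
- gate (a joint): Gate angle, rad: 0 along the pen's -y (shut), growing as the free end swings to the pen's -x (open). A point at distance r from the hinge lies at x = -r sin(angle), y = -r cos(angle) in the pen's frame. About 1.05 in the fork; latched it reads -0.1 to 0.1, depending on where the keeper is.
- bar (a joint): Latch bar angle, rad: 0 level (down on its rest), growing as its free end is lifted, stop at 0.28. It must rise 0.11 to leave the fork and 0.09 to pass the keeper's tooth; 0.14 to 0.2 is comfortable. 160 g (may vary by a third); falls by its own weight. More than 12 N between the bar and the fork or keeper counts as jamming.
- bar_end (a point): Free end of the latch bar, on its centre line, 272 mm from the hinge axis. Flat steel bar 10 mm thick, 20 mm high, above the gate's top rail in the plane of the gate; it pivots up and down on a pin 60 mm from the hinge axis, 125 mm above the bench.
- tab (a point): Centre of the upright dark wooden tab on the bar, the part to grip: 12 mm thick across the gate, 30 mm wide along it, from 32 mm below to 24 mm above this point. With the bar level it is 170 mm from the hinge axis and 42 mm above the bar's pivot, and turns with the bar about that pivot. x across the gate, -y along the bar to its free end. Nothing stands within 50 mm beside it.
- fork (a point): Middle of the hold-open fork at the level of the bar: two steel plates, 22 mm apart, on a wooden post at 250 mm from the hinge axis; their tops are 18 mm above the underside of the lowered bar.
- keeper_nominal (a point): Where the keeper's slot ought to be, at the bar's height, 250 mm from the hinge axis. The real keeper, a dark steel piece 20 mm wide on the right wall, is screwed through long holes and sits up to 22 mm to either side of this point along the pen's x; its true place is not measured: find it by touch (or sight).
- keeper_height (a point): Same spot, level with the lowered bar's underside. From the open side (-x) the keeper has a 55 mm ramp rising to a tooth 14 mm above this level, a slot 15.5 mm wide, then a back plate 62 mm above this level, which stops even a fully lifted bar. Carry the bar lifted over the tooth until it just touches the plate: it drops into the slot there, or up to 3 mm before it. The plate is firm.
- blank_a_center (a point): Round wooden blank, 72 mm across, 45 mm high, standing in the pen; leave alone.
- blank_b_center (a point): Round dark wooden blank, 66 mm across, 55 mm high, standing in the pen; leave alone.
- mallet: Wooden mallet lying left of the pen, 260 mm long, head 60 x 130 x 75 mm; origin under the middle; leave alone.
- jar: Amber glass jar, 66 mm across, 85 mm high, right of the pen; origin at the bottom; leave alone.
- tin: Tin, 84 mm across, 100 mm high, right of the pen; origin at the bottom; leave alone.
- chisel: Hand tool with a dark wooden handle, 240 mm long, lying on the bench far to the right; leave alone.
- plane: Wooden hand plane, 200 x 62 mm, 120 mm high, on the left of the bench; origin under its middle; leave alone.

How it is judged:
By the outcome, as a careful person would: the job done as asked, in the order asked, and still so for the second after the job is handed in, with the robot touching nothing.
It also fails if it takes over 45 s, if anything falls off the work surface, if the arm or the gripper's body presses on something with over 40 N, if the wrist force passes 120 N, or if a joint passes its speed limit or range.

ROBOT

A 6-joint arm with a two-finger parallel gripper is mounted at the origin on the work surface. World frame = base frame: x ahead of the robot, y to its left, z up, the work surface at z = 0. Lengths are in m, angles in rad, forces in N, time in s.
With the tool pointing down it reaches from about 0.225 to 0.875 m from the base axis. Payload 3.4 kg.
Tool frame: the origin (TCP) lies between the finger pads; the fingertips stand env.tip_extent ahead of it and the grasp point (between the pads) lies 2 mm behind it (env.tip_extent is the distance from the TCP to the fingertips, in m); z points along the fingers, y is the direction in which the jaws open and shut (so a half turn about z gives the same grasp; the last joint's range is limited). The gripper opens to 85 mm and grips with 20 to 120 N. Pads are 22 mm wide; open, the fingers measure 114 mm over their backs; the gripper's body (76 mm by 85 mm) begins 54 mm behind the grasp point. The pads swing forward as they close: fully open they stand 13 mm farther back than shut.
Start: joints at [1.207, 0.276, 1.505, -0, 1.361, -0.121], TCP at [0.138, 0.558, 0.248] pointing down, gripper open.
Joint ranges: [-2.89, 2.89], [-0.75, 2.08], [0.22, 2.7], [-1.18, 4.32], [0.11, 2.71], [-2.7, 2.7]. Speed limits (rad/s): [2.57, 2.57, 3.14, 3.14, 3.14, 3.14].

INTERFACE

Orientations are given as a 3x3 rotation matrix whose columns are the frame's x, y, z axes.
In Python, from station import env, kin, status, grab_frame, order gives the robot as it stands. Calls block until the motion is done:
- env.move_pose(position, orientation): joint-space move of the TCP to a pose.
- env.line_to(position, ori=None, speed=0.15): straight line of the TCP; ori=None keeps the orientation; speed is the mean speed in m/s.
- env.move_joints(angles): joint-space move.
- env.command_gripper(opening, f_grip=None): finger opening in m; f_grip is the grip in N (None keeps the last); returns when the fingers have stopped.
- env.wait(seconds).
- kin.solve_ik(position, orientation): joint angles nearest the present ones, or None.
- status.get_obs(): the state.
- grab_frame(name): name is "side" or "top" or "wrist"; returns a dict with "frame" (420x560x3 uint8, blue, green, red), "camera_matrix" (3x3 intrinsics, pixels), "R" (3x3) and "t" (3): a world point X has camera coordinates R X + t. Camera axes: x right, y down, z forward; pixel columns grow to the right and rows downward; lengths in m; the calibration is good to about 2 mm. The wrist camera is an equidistant fisheye: a pixel r from the principal point sees the ray r / f radians off the axis. A picture is of the moment at which its call begins. There is no depth.
A pose or a line that the arm cannot do raises env.Unreachable and nothing moves.
- order.sign_off(): hands the job in, once; it reports no verdict.
The state is a dict: "time_s": time; "joint_positions": joint angles; "joint_velocities": joint speeds; "joint_efforts": joint torques, N m; "tool_pos": TCP position; "ee_rot": TCP orientation; "contact_force": force on the tool from outside, world axes, zero at the start; "ft_torque": the same for the moment, N m; "opening": finger opening in m.
Only numpy, scipy, OpenCV 4.12 (cv2) and the standard library are available. Lean on these libraries where they do the work, as an engineer would, in place of code of your own. Each camera call takes 0.05 s, during which the arm holds its last target.

## Working session

There is one attempt and no reset: what is moved stays moved. The work goes in short steps, each a Python script; the robot and the scene stay as the last script left them, time stands still between calls to the robot, and variables do not carry over. Pictures are saved under pics/ and viewed, and the job is handed in when it is done.

```bash
ls; mkdir -p pics; python3 - <<'E'
from station import env,kin,status,grab_frame
import cv2
for n in ["side","top","wrist"]:
    f=grab_frame(n); cv2.imwrite(f"pics/{n}0.png",f["frame"]); print(n,f["camera_matrix"].tolist(),f["R"].round(4).tolist(),f["t"].round(4).tolist())
o=status.get_obs(); print(o); print(env.tip_extent)
E
```

```text
pics
side [[430.264639142435, 0.0, 284.012031014793], [0.0, 430.264639142435, 207.96870929315835], [0.0, 0.0, 1.0]] [[0.8656, -0.5007, -0.0094], [-0.3302, -0.5565, -0.7624], [0.3765, 0.663, -0.647]] [-0.5134, 0.3046, 1.4179]
top [[386.0015058051793, 0.0, 279.406276681857], [0.0, 386.0015058051793, 212.53477083229004], [0.0, 0.0, 1.0]] [[-0.0565, -0.9984, 0.0047], [-0.9737, 0.0541, -0.2213], [0.2207, -0.0171, -0.9752]] [0.0096, 0.5806, 1.3276]
wrist [[325.19226210127806, 0.0, 277.12260613093224], [0.0, 325.19226210127806, 211.58350980379834], [0.0, 0.0, 1.0]] [[0.2399, 0.9708, -0.0014], [0.9355, -0.2308, 0.2676], [0.2594, -0.0655, -0.9635]] [-0.5735, -0.0358, 0.3785]
{'time_s': 0.15, 'joint_positions': array([ 1.20701039e+00,  2.76434878e-01,  1.50581702e+00, -3.93382962e-06,
        1.36067894e+00, -1.20999417e-01]), 'joint_velocities': array([ 4.70293733e-04, -2.40656380e-03, -4.09828443e-03, -9.71035443e-05,
        9.99146917e-04,  5.64168032e-04]), 'joint_efforts': array([-4.14257611e-04, -4.17149842e+01, -2.46032703e+01, -4.05656256e-04,
        7.56471825e-03,  3.57404453e-07]), 'tool_pos': array([0.13811453, 0.55780254, 0.24765696]), 'ee_rot': array([[-9.70672002e-01,  2.40407242e-01, -4.72549494e-04],
       [ 2.40407655e-01,  9.70671207e-01, -1.25197517e-03],
       [ 1.57706291e-04, -1.32886176e-03, -9.99999105e-01]]), 'contact_force': array([-0.53849912,  0.18054522, -0.32298485]), 'ft_torque': array([ 0.04694675, -0.01055476, -0.05149311]), 'opening': 0.08556525122762092}
0.017
```

View pics/side0.png

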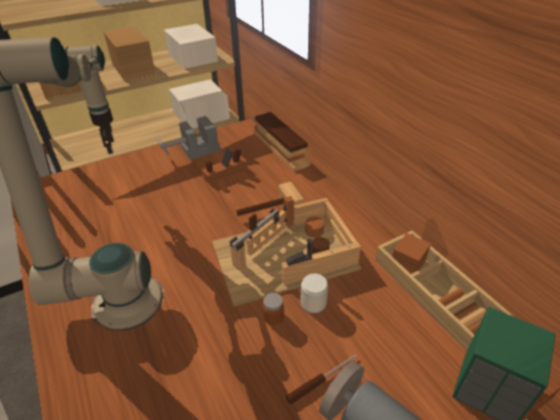

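View pics/top0.png

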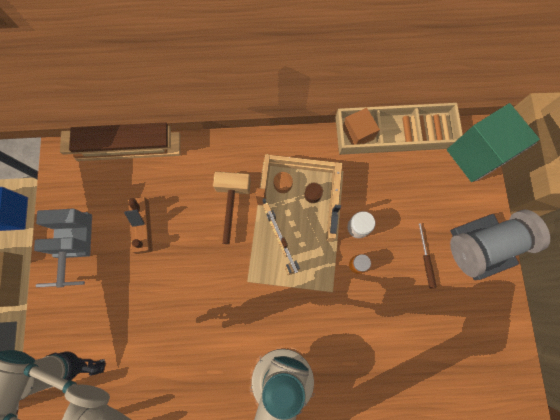

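View pics/wrist0.png

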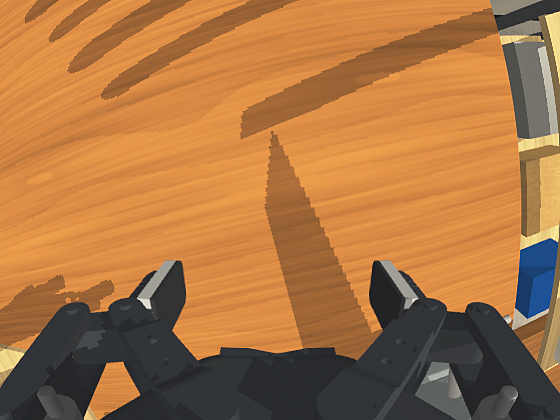

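The top view shows the pen at about (250–342, 155–292). The gate and bar run from (267,210) to (297,268), and the keeper is near (335,218). I'll enlarge both views.

```bash
python3 - <<'E'
import cv2
t=cv2.imread("pics/top0.png")[145:300,235:375]; cv2.imwrite("pics/topz.png",cv2.resize(t,None,fx=3.8,fy=3.8,interpolation=cv2.INTER_CUBIC))
s=cv2.imread("pics/side0.png")[180:310,205:365]; cv2.imwrite("pics/sidez.png",cv2.resize(s,None,fx=4.5,fy=4.5,interpolation=cv2.INTER_CUBIC))
E
```

```text
(no output)
```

View pics/topz.png

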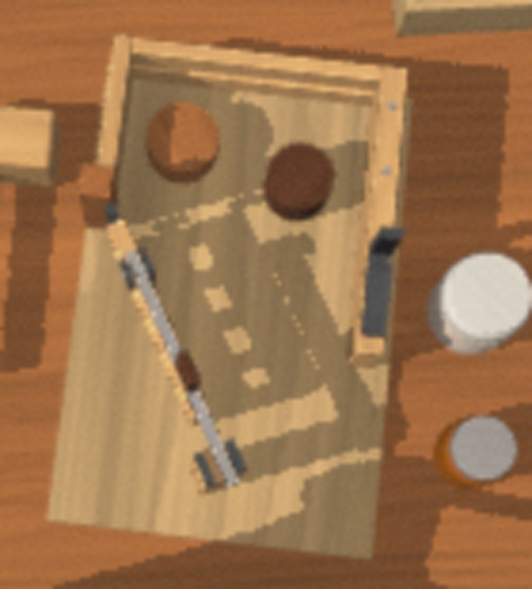

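View pics/sidez.png

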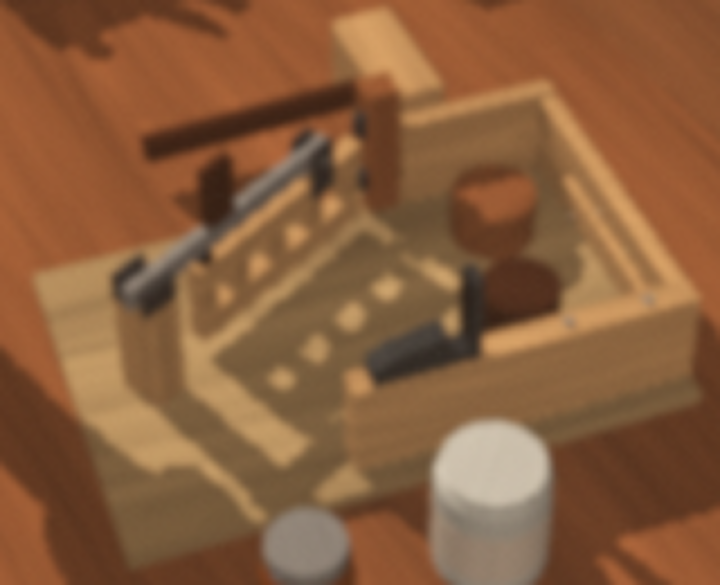

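```bash
cat > h.py <<'E'
import numpy as np,cv2
from station import env,kin,status,grab_frame,order
def ray(f,px,fish=False):
    K=f["camera_matrix"];R=np.array(f["R"]);t=np.array(f["t"])
    d=np.array([(px[0]-K[0,2])/K[0,0],(px[1]-K[1,2])/K[1,1],1.])
    if fish:
        r=np.hypot(d[0],d[1]); d=np.array([d[0]/r*np.sin(r),d[1]/r*np.sin(r),np.cos(r)]) if r>1e-9 else d
    return -R.T@t, R.T@(d/np.linalg.norm(d))
def plane(f,px,z,fish=False):
    c,d=ray(f,px,fish); return c+d*(z-c[2])/d[2]
def proj(f,X,fish=False):
    K=f["camera_matrix"];c=np.array(f["R"])@np.asarray(X)+np.array(f["t"])
    if fish:
        r=np.hypot(c[0],c[1]);a=np.arctan2(r,c[2]);c=np.array([c[0]/r*a,c[1]/r*a,1])
    return (K@(c/c[2]))[:2]
def tri(a,b):
    A=np.zeros((3,3));v=np.zeros(3)
    for c,d in (a,b):
        P=np.eye(3)-np.outer(d,d);A+=P;v+=P@c
    X=np.linalg.solve(A,v);return X,[np.linalg.norm(np.cross(X-c,d)) for c,d in (a,b)]
E
python3 - <<'E'
from h import *
T=grab_frame("top");S=grab_frame("side")
zt=lambda u,v:((u+.5)/3.8-.5+235,(v+.5)/3.8-.5+145)
zs=lambda u,v:((u+.5)/4.5-.5+205,(v+.5)/4.5-.5+180)
np.set_printoptions(precision=4,suppress=True)
for n,u,v,z in [("baseFL",48,520,.012),("baseFR",372,557,.012),("wallBL",122,36,.098),("wallBR",407,68,.098),("wallFR",385,353,.098),("barpiv",127,250,.135),("barend",234,484,.135),("tabtop",185,357,.191),("keepback",387,238,.177),("keepfront",376,335,.115),("wallFl",352,353,.098)]:
    print(n,plane(T,zt(u,v),z))
for n,u,v,z in [("barend",130,296,.135),("barstart",318,140,.135),("tabtop",216,158,.191),("keepback top",471,270,.177)]:
    print("S",n,plane(S,zs(u,v),z))
print(tri(ray(T,zt(234,484)),ray(S,zs(130,296))))
print(tri(ray(T,zt(185,357)),ray(S,zs(216,158))))
print(tri(ray(T,zt(387,238)),ray(S,zs(471,270))))
E
```

```text
baseFL [0.3445 0.1061 0.012 ]
baseFR [ 0.2929 -0.1977  0.012 ]
wallBL [0.7934 0.0114 0.098 ]
wallBR [ 0.7461 -0.2588  0.098 ]
wallFR [ 0.4731 -0.2133  0.098 ]
barpiv [0.574  0.0167 0.135 ]
barend [ 0.36   -0.0658  0.135 ]
tabtop [ 0.4651 -0.0284  0.191 ]
keepback [ 0.5623 -0.2113  0.177 ]
keepfront [ 0.4874 -0.2039  0.115 ]
wallFl [ 0.4748 -0.1832  0.098 ]
S barend [ 0.3602 -0.0729  0.135 ]
S barstart [0.5641 0.0099 0.135 ]
S tabtop [ 0.4576 -0.0267  0.191 ]
S keepback top [ 0.5655 -0.2124  0.177 ]
(array([ 0.3615, -0.0664,  0.1284]), [np.float64(0.0010398211462766854), np.float64(0.0010398211462766872)])
(array([ 0.4614, -0.0274,  0.1912]), [np.float64(0.0037640048445078287), np.float64(0.003764004844507816)])
(array([ 0.564 , -0.212 ,  0.1766]), [np.float64(0.001632769086283311), np.float64(0.001632769086283189)])
```

```bash
cat >> h.py <<'E'
PEN_YAW=np.arctan2(-.1674,.9859); H=np.array([.613,.030])
def pen2w(p,z=0,H_=None): 
    c,s=np.cos(PEN_YAW),np.sin(PEN_YAW); h=H if H_ is None else H_
    return np.array([h[0]+c*p[0]-s*p[1],h[1]+s*p[0]+c*p[1],z])
def gdir(a):
    c,s=np.cos(PEN_YAW),np.sin(PEN_YAW); p=(-np.sin(a),-np.cos(a))
    return np.array([c*p[0]-s*p[1],s*p[0]+c*p[1],0])
def pose(a,b,flip=1,off=np.zeros(3)):
    """TCP pose for gate angle a, bar angle b; off: grasp error in the tab frame (along bar, across, up)"""
    d=gdir(a);up=np.array([0,0,1.]);db=d*np.cos(b)+up*np.sin(b);ub=up*np.cos(b)-d*np.sin(b);n=np.cross(ub,db)
    tab=np.array([H[0],H[1],.125])+.06*d+.11*db+.042*ub
    z=-ub; x=flip*db; y=np.cross(z,x)
    return tab+.002*z+off[0]*db+off[1]*n+off[2]*ub, np.c_[x,y,z]
E
python3 - <<'E'
from h import *
np.set_printoptions(precision=3,suppress=True)
for fl in (1,-1):
    for a,b in ((1.05,0),(1.05,.17),(.5,.17),(0,.17),(-.1,0.)):
        p,R=pose(a,b,fl); print(fl,a,b,p,kin.solve_ik(p,R))
E
```

```text
1 1.05 0 [ 0.453 -0.029  0.165] [-0.217  0.162  1.882 -0.     1.097 -2.14 ]
1 1.05 0.17 [ 0.461 -0.026  0.183] [-0.145  0.24   1.74  -0.084  1.312 -2.041]
1 0.5 0.17 [ 0.513 -0.097  0.183] [-0.218  0.29   1.668 -0.161  1.262 -2.637]
1 0 0.17 [ 0.586 -0.129  0.183] None
1 -0.1 0.0 [ 0.601 -0.14   0.165] None
-1 1.05 0 [ 0.453 -0.029  0.165] [-0.217  0.162  1.882 -0.     1.097  1.002]
-1 1.05 0.17 [ 0.461 -0.026  0.183] [-0.145  0.24   1.74  -0.084  1.312  1.1  ]
-1 0.5 0.17 [ 0.513 -0.097  0.183] [-0.218  0.29   1.668 -0.161  1.262  0.505]
-1 0 0.17 [ 0.586 -0.129  0.183] [-0.235  0.359  1.562 -0.181  1.215 -0.004]
-1 -0.1 0.0 [ 0.601 -0.14   0.165] [-0.341  0.393  1.541 -0.     1.208 -0.273]
```

```bash
python3 - <<'E'
from h import *
p,R=pose(1.05,0,-1); p[2]=.33
env.move_pose(p,R)
f=grab_frame("wrist");cv2.imwrite("pics/w1.png",f["frame"]);np.save("w1.npy",f,allow_pickle=True)
print(status.get_obs()["time_s"],status.get_obs()["tool_pos"],-f["R"].T@f["t"],status.get_obs()["contact_force"])
E
```

```text
2.6833 [ 0.45355251 -0.02802807  0.32990852] [ 0.51768335 -0.00556866  0.45584398] [-0.24808914 -0.19460838 -1.22242172]
```

View pics/w1.png

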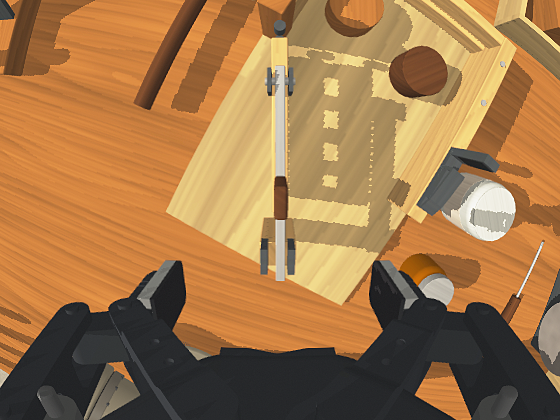

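The wrist view shows the bar running vertically at column 280, from the hinge (280,27) to its end at row 280. The tab is at (281,185–219), and the keeper ramp and plate are at (420–500,148–215). I'll zoom in for exact pixels.

```bash
python3 - <<'E'
import cv2,numpy as np
w=cv2.imread("pics/w1.png")
a=cv2.resize(w[0:300,230:330],None,fx=2.6,fy=2.6,interpolation=cv2.INTER_CUBIC)[:600]
a1=cv2.resize(w[0:150,230:330],None,fx=4,fy=4,interpolation=cv2.INTER_CUBIC)
a2=cv2.resize(w[150:300,230:330],None,fx=4,fy=4,interpolation=cv2.INTER_CUBIC)
cv2.imwrite("pics/w1a.png",np.hstack([a1,a2]))
cv2.imwrite("pics/w1b.png",cv2.resize(w[130:230,400:515],None,fx=5.5,fy=5.5,interpolation=cv2.INTER_CUBIC))
E
```

```text
(no output)
```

View pics/w1a.png

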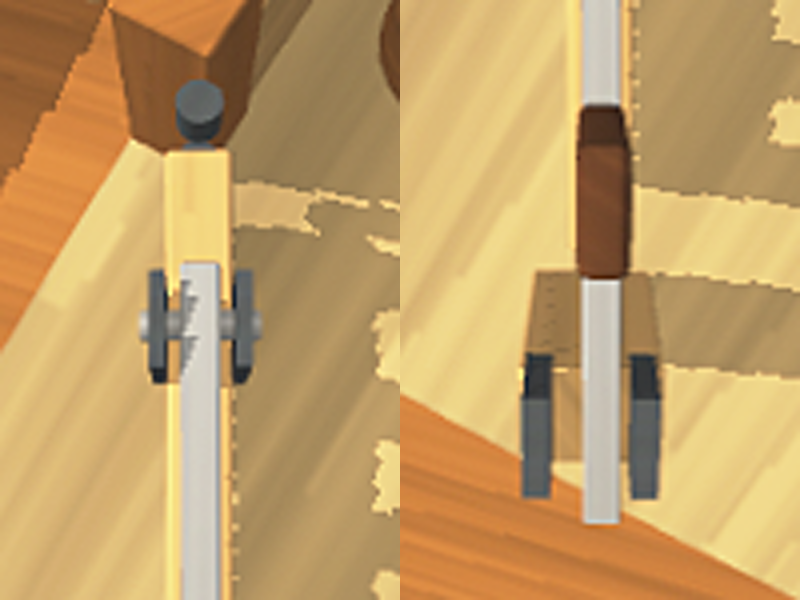

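View pics/w1b.png

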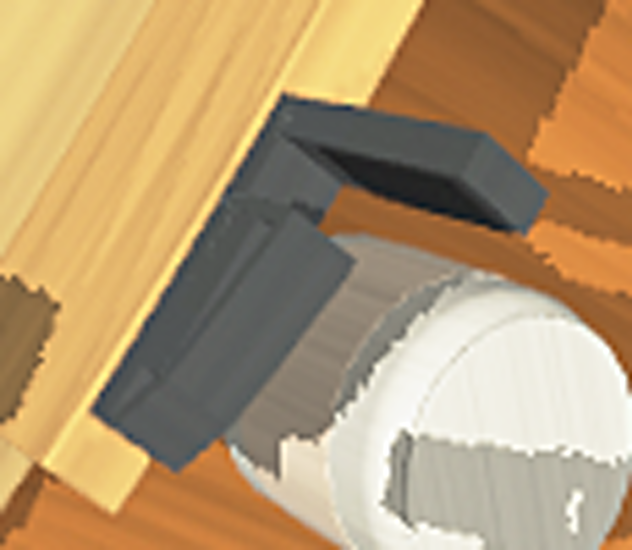

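```bash
cat > m.py <<'E'
from h import *
np.set_printoptions(precision=4,suppress=True)
f=np.load("w1.npy",allow_pickle=True).item()
A=lambda u,v,c=0,r=0:(230+(u+.5)/4-.5,r+(v+.5)/4-.5)
B=lambda u,v:(400+(u+.5)/5.5-.5,130+(v+.5)/5.5-.5)
P=lambda px,z:plane(f,px,z,True)
end=P(A(201,522,r=150),.135);piv=P(A(200,323),.125);hs=P(A(200,263),.135)
t1=P(A(204,145,r=150),.191);t2=P(A(204,277,r=150),.191)
print("end",end,"piv",piv,"barstart",hs,"tab",t1,t2,(t1+t2)/2,np.linalg.norm(t1-t2))
print("len piv-end",np.linalg.norm((end-piv)[:2]),"expect .212")
d=(end-hs)[:2];d/=np.linalg.norm(d);print("dir",d)
H1=end[:2]-.272*d;H2=((t1+t2)/2)[:2]-.17*d;print("H from end",H1,"from tab",H2, "from piv",piv[:2]-.06*d)
# wall direction
w1=P(B(45,465),.098);w0=P(B(284,93),.098);print("wall",w0,w1)
print("bl corner base",P((167,212),.012),P((342,304),.012))
c,s=np.cos(PEN_YAW),np.sin(PEN_YAW);Rm=np.array([[c,s],[-s,c]])
H=(H1+H2)/2
for n,u,v,z in [("plate top front in",463,182,.177),("out",525,232,.177),("plate back in",485,130,.177),("back out",548,195,.177),("tooth in",295,208,.129),("tooth out",355,258,.129),("ramp lo",95,410,.115),("ramp lo",178,470,.115)]:
    X=P(B(u,v),z); print(n,X,"pen",Rm@(X[:2]-H))
print("gate ang",np.pi-0-np.arctan2(*(Rm@d)[::-1]) , np.arctan2(-(Rm@d)[0],-(Rm@d)[1]))
E
python3 m.py
```

```text
end [ 0.3612 -0.0664  0.135 ] piv [0.5597 0.0076 0.125 ] barstart [0.5727 0.0125 0.135 ] tab [ 0.4703 -0.026   0.191 ] [ 0.4435 -0.036   0.191 ] [ 0.4569 -0.031   0.191 ] 0.028556528611918066
len piv-end 0.21186815023428548 expect .212
dir [-0.9369 -0.3495]
H from end [0.6161 0.0286] from tab [0.6162 0.0285] from piv [0.616  0.0286]
wall [ 0.5739 -0.2089  0.098 ] [ 0.4761 -0.1892  0.098 ]
bl corner base [0.3448 0.104  0.012 ] [ 0.2933 -0.1995  0.012 ]
plate top front in [ 0.5634 -0.2073  0.177 ] pen [-0.0125 -0.2413]
out [ 0.5613 -0.2256  0.177 ] pen [-0.0115 -0.2597]
plate back in [ 0.5741 -0.2078  0.177 ] pen [-0.0019 -0.2401]
back out [ 0.5698 -0.2276  0.177 ] pen [-0.0028 -0.2603]
tooth in [ 0.5489 -0.2039  0.129 ] pen [-0.0274 -0.2404]
tooth out [ 0.5455 -0.2227  0.129 ] pen [-0.0276 -0.2595]
ramp lo [ 0.4929 -0.1861  0.115 ] pen [-0.0855 -0.2323]
ramp lo [ 0.4882 -0.2113  0.115 ] pen [-0.0859 -0.2578]
gate ang 5.757913430670481 1.045524450285791
```

```bash
sed -i 's/H=np.array(\[.613,.030\])/H=np.array([.6161,.0286])/' h.py; python3 - <<'E'
from h import *
np.set_printoptions(precision=3,suppress=True)
A0=1.0455
p,R=pose(A0,0,-1); q=p.copy();q[2]=.24
env.line_to(q,R,speed=.1); env.line_to(p,speed=.06)
o=status.get_obs();print(o["contact_force"],o["tool_pos"]-p)
f=grab_frame("wrist");cv2.imwrite("pics/w2.png",f["frame"])
env.command_gripper(0.0,f_grip=40)
o=status.get_obs();print(o["time_s"],o["opening"],o["contact_force"],o["ft_torque"],o["tool_pos"]-p)
f=grab_frame("wrist");cv2.imwrite("pics/w3.png",f["frame"])
E
```

```text
[ 0.451  0.228 -0.396] [ 0. -0.  0.]
5.8417 0.011557663041080852 [-0.81   1.519  0.689] [0.086 0.102 0.23 ] [-0.  0.  0.]
```

View pics/w3.png

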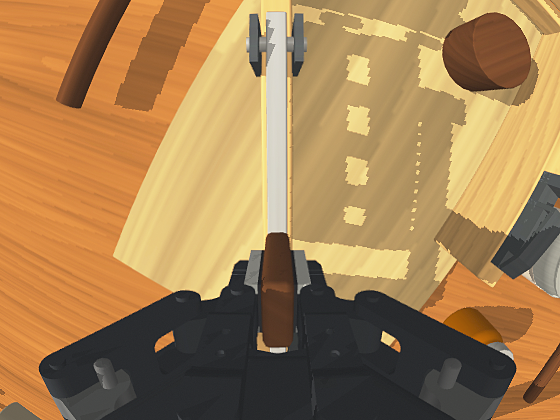

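The tab at (277,300) is squarely between the pads, with an opening of 11.6 mm. Next I'll lift the bar.

```bash
python3 - <<'E'
from h import *
np.set_printoptions(precision=2,suppress=True)
A0=1.0455
for b in np.linspace(0,.17,6)[1:]:
    p,R=pose(A0,b,-1); env.line_to(p,R,speed=.04)
    o=status.get_obs();print(round(b,3),o["time_s"],o["contact_force"],o["ft_torque"],o["opening"]*1e3)
f=grab_frame("wrist");cv2.imwrite("pics/w4.png",f["frame"])
s=grab_frame("side")["frame"][180:310,205:365];cv2.imwrite("pics/s4.png",cv2.resize(s,None,fx=4.5,fy=4.5,interpolation=cv2.INTER_CUBIC))
E
```

```text
0.034 6.1417 [-1.87  0.02  0.27] [ 0.12 -0.05  0.19] 11.428588807201766
0.068 6.3917 [-1.03 -0.01  1.28] [ 0.21 -0.03  0.25] 11.294996671564864
0.102 6.6417 [-1.8   0.56  0.99] [0.11 0.02 0.2 ] 11.254542887547709
0.136 6.8917 [-1.38  0.17  1.1 ] [ 0.17 -0.03  0.21] 11.461250049345173
0.17 7.1417 [-1.48  0.64 -0.61] [ 0.2  -0.03  0.25] 11.621479740781718
```

View pics/s4.png

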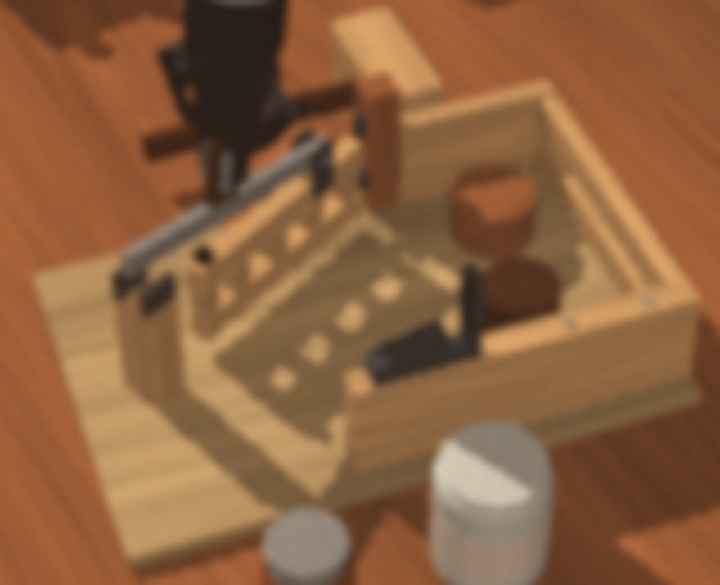

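The bar is clear above the fork plates; its end is at (125,250) and the plates are at (125–160,285). Next is a gentle swing to 0.16 rad, well short of the predicted contact at about 0.068.

```bash
python3 - <<'E'
from h import *
np.set_printoptions(precision=2,suppress=True)
for a in np.linspace(1.0455,.16,11)[1:]:
    p,R=pose(a,.17,-1); env.line_to(p,R,speed=.06)
    o=status.get_obs();F=o["contact_force"]; t=np.cross([0,0,1],gdir(a))
    print(round(a,3),o["time_s"],"tan",F@t,"rad",F@gdir(a),"z",F[2],o["opening"]*1e3)
    if abs(F@t)>6: print("STOP");break
f=grab_frame("wrist");cv2.imwrite("pics/w5.png",f["frame"]);np.save("w5.npy",f,allow_pickle=True)
s=grab_frame("side")["frame"][180:310,205:365];cv2.imwrite("pics/s5.png",cv2.resize(s,None,fx=4.5,fy=4.5,interpolation=cv2.INTER_CUBIC))
E
```

```text
0.957 7.6333 tan -1.428958675904119 rad -0.21347305355082108 z -0.7636778787932221 11.220585363657122
0.868 8.025 tan -1.468706738420541 rad -0.665685233688717 z -1.8440129464114607 11.538828700410157
0.78 8.4167 tan -1.9665134059524925 rad -0.9819205118240162 z -2.7483726156599024 11.486784817518439
0.691 8.8083 tan -1.99365991284897 rad -1.8251758018164914 z -2.6000944104336625 11.587011961299954
0.603 9.2 tan -1.5091100665914663 rad -4.207583424895951 z -3.8064443273489497 11.490492539204963
0.514 9.5917 tan -1.478633267731701 rad -4.117068330329872 z -4.111435334078585 11.188426657108934
0.426 9.9833 tan -1.2541743874197089 rad -4.7923549854894985 z -4.691824725585322 11.3836540441986
0.337 10.375 tan -0.7073040975226921 rad -4.490089450275946 z -4.602642081682598 11.594968657462582
0.249 10.7667 tan -0.6002847529787125 rad -4.797951140540388 z -3.622629831446123 11.442663228132922
0.16 11.1583 tan -0.5463426710922018 rad -4.922031298386231 z -4.217023816661948 11.171067326994633
```

View pics/s5.png

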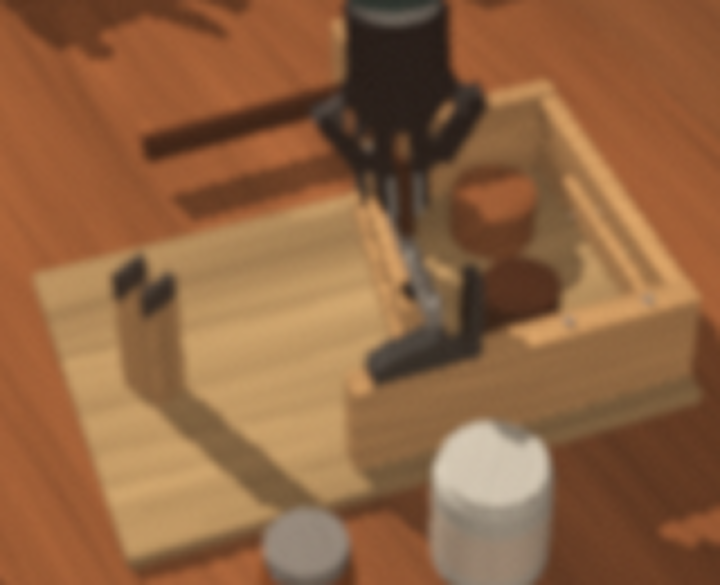

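View pics/w5.png

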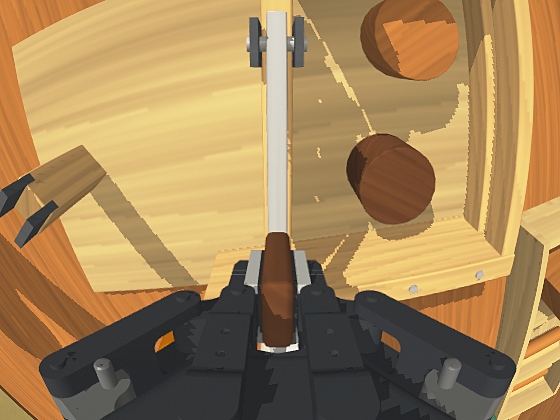

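```bash
cat > app.py <<'E'
from h import *
def ftan(a,n=4):
    v=[]
    for _ in range(n):
        env.wait(.02); F=status.get_obs()["contact_force"]; v.append([F@np.cross([0,0,1],gdir(a)),F@gdir(a),F[2]])
    return np.mean(v,0)
if __name__=="__main__":
    np.set_printoptions(precision=2,suppress=True)
    base=None; hist=[]
    for a in np.r_[np.arange(.15,.099,-.01),np.arange(.098,.03,-.002)]:
        p,R=pose(a,.17,-1); env.line_to(p,R,speed=.03)
        F=ftan(a); o=status.get_obs()
        hist.append(F[0]); base=np.mean(hist[:-1][-6:]) if len(hist)>3 else F[0]
        print(round(a,4),o["time_s"],F)
        if len(hist)>3 and F[0]<min(np.mean(hist[2:7])-2.0,-2.2): print("CONTACT",a);break
E
python3 app.py
```

```text
0.15 11.575 [-0.22 -5.07 -3.56]
0.14 11.8917 [-0.78 -5.19 -4.18]
0.13 12.2083 [-0.72 -5.13 -3.84]
0.12 12.525 [-0.36 -4.69 -3.43]
0.11 12.8417 [-0.72 -4.51 -3.35]
0.1 13.1583 [-0.63 -5.03 -3.32]
0.098 13.475 [-0.95 -5.15 -3.28]
0.096 13.7917 [-1.68 -4.73 -3.97]
0.094 14.1083 [-0.58 -5.12 -3.72]
0.092 14.425 [-0.74 -5.15 -3.56]
0.09 14.7417 [-0.6  -5.11 -3.5 ]
0.088 15.0583 [-0.83 -5.06 -3.34]
0.086 15.375 [-1.   -4.74 -3.16]
0.084 15.6917 [-0.91 -4.69 -3.34]
0.082 16.0083 [-0.74 -4.7  -3.03]
0.08 16.325 [-1.11 -4.59 -3.52]
0.078 16.6417 [-1.19 -5.09 -3.27]
0.076 16.9583 [-1.18 -5.47 -3.56]
0.074 17.275 [-1.18 -4.92 -3.21]
0.072 17.5917 [-0.6  -5.07 -3.17]
0.07 17.9083 [-1.18 -5.11 -3.33]
0.068 18.225 [-1.63 -5.45 -3.31]
0.066 18.5417 [-1.43 -5.35 -2.89]
0.064 18.8583 [-2.87 -5.14 -2.63]
CONTACT 0.06399999999999997
```

```bash
python3 - <<'E'
from app import *
np.set_printoptions(precision=2,suppress=True)
print(ftan(.064,8))
p,R=pose(.0625,.17,-1); env.line_to(p,R,speed=.03); print(ftan(.0625,8),status.get_obs()["time_s"])
E
```

```text
[-2.45 -5.14 -2.69]
[-3.72 -5.45 -2.04] 19.375
```

The plate contact is confirmed: force rises from 2.5 to 3.7 N over 0.0015 rad, matching the camera prediction of 0.068. I'll ease off about 1 mm and lower the bar.

```bash
python3 - <<'E'
from app import *
np.set_printoptions(precision=2,suppress=True)
a=.067
p,R=pose(a,.17,-1); env.line_to(p,R,speed=.03); print(ftan(a,4)); z0=None
for b in (.14,.11,.085,.065,.045,.025,.01):
    p,R=pose(a,b,-1); env.line_to(p,R,speed=.03)
    F=ftan(a,3); print(b,F,status.get_obs()["time_s"])
    if z0 is None: z0=F
    if F[2]-z0[2]>5 or abs(F[0]-z0[0])>5: print("STOP");break
s=grab_frame("side")["frame"][180:310,205:365];cv2.imwrite("pics/s6.png",cv2.resize(s,None,fx=4.5,fy=4.5,interpolation=cv2.INTER_CUBIC))
E
```

```text
[-2.07 -4.86 -3.36]
0.14 [-1.4 -5.7 -3.2] 20.0083
0.11 [-1.63 -5.14 -3.26] 20.325
0.085 [-1.7  -5.34 -3.65] 20.625
0.065 [-1.47 -5.5  -2.87] 20.925
0.045 [-1.76 -6.09 -2.91] 21.225
0.025 [-1.63 -5.42 -3.32] 21.525
0.01 [-0.74 -5.75 -3.56] 21.825
```

View pics/s6.png

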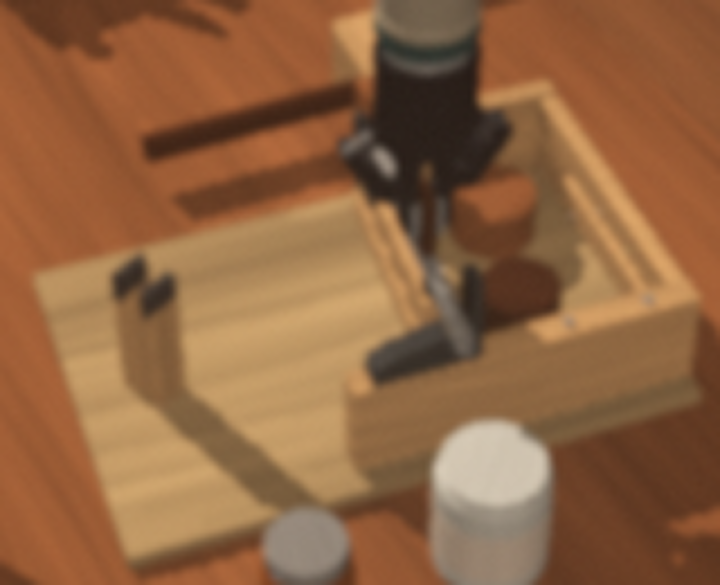

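The bar's free end now lies in the slot at (465,345), behind the tooth and against the plate. I'll release it, retreat and check.

```bash
python3 - <<'E'
from app import *
np.set_printoptions(precision=3,suppress=True)
env.command_gripper(.05); 
p=status.get_obs()["tool_pos"]; print(status.get_obs()["opening"],status.get_obs()["contact_force"])
env.line_to(p+[0,0,.07],speed=.08); 
q=p+[-.04,.06,.2]; env.line_to(q,speed=.15)
print(status.get_obs()["contact_force"],status.get_obs()["time_s"])
for n in ("side","top","wrist"):
    f=grab_frame(n); np.save(f"{n}7.npy",f,allow_pickle=True); g=f["frame"]
    if n=="side": g=cv2.resize(g[180:310,205:365],None,fx=4.5,fy=4.5,interpolation=cv2.INTER_CUBIC)
    cv2.imwrite(f"pics/{n}7.png",g)
E
```

```text
0.050263609209960106 [-0.129  0.108 -0.924]
[-0.709  0.969 -0.076] 24.4917
```

View pics/side7.png

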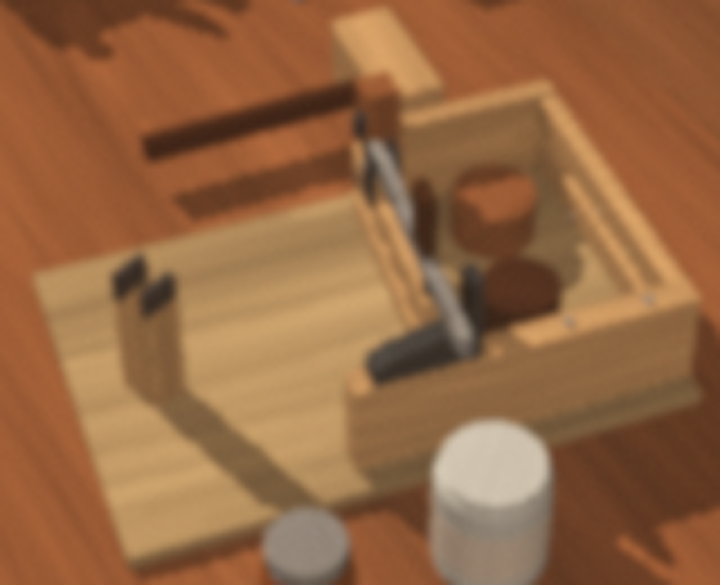

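View pics/wrist7.png

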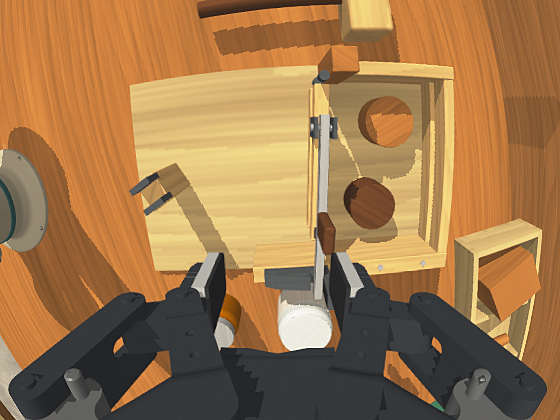

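View pics/top7.png

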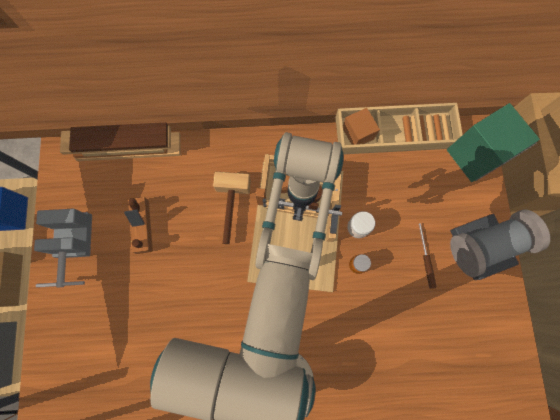

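The side view shows the bar's end at (465,350), beyond the tooth and against the plate. The wrist view shows the bar from (325,115) to (319,298). I'll check that it is level and what the gate angle is.

```bash
python3 - <<'E'
from h import *
np.set_printoptions(precision=4,suppress=True)
S=np.load("side7.npy",allow_pickle=True).item();W=np.load("wrist7.npy",allow_pickle=True).item()
for b in (0,.07,.17):
    d=gdir(.066); X=np.r_[H,.125]+.06*d+.212*np.array([*(d[:2]*np.cos(b)),np.sin(b)])+[0,0,.01]
    u=proj(S,X); print(b,"side zoom",(u[0]-205+.5)*4.5-.5,(u[1]-180+.5)*4.5-.5,"wrist",proj(W,X,True))
w=W["frame"];cv2.imwrite("pics/w7z.png",cv2.resize(w[200:310,230:360],None,fx=5,fy=5,interpolation=cv2.INTER_CUBIC))
E
```

```text
0 side zoom 472.2868060844995 338.29866874996577 wrist [318.6422 299.3384]
0.07 side zoom 472.6521045374237 323.3182424309771 wrist [319.9876 305.1741]
0.17 side zoom 472.3339614391114 299.96393801943304 wrist [322.1338 312.8551]
```

View pics/w7z.png

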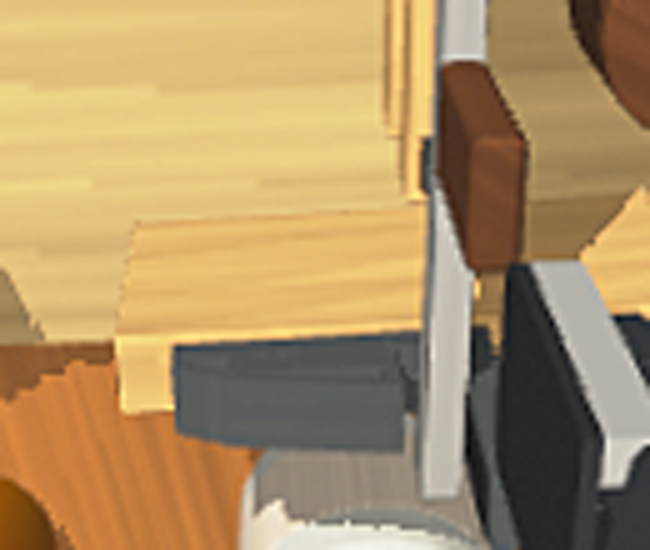

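The bar end is at wrist pixel (318.6, 299.4). The prediction for a level bar at 0.066 rad is (318.6, 299.3), so it is fully down in the slot.

```bash
python3 - <<'E'
from station import order,status
print(status.get_obs()["time_s"]); order.sign_off()
E
```

```text
24.6417
the job is handed in; nothing more can be done
```

The gate is shut and latched, and I handed the job in at about 24.6 s with the gripper clear of everything. I lifted the bar out of the fork by its tab to 0.17 rad and swung the gate gently until the bar touched the back plate. I then eased off about 1 mm, lowered the bar into the slot, let go and retreated.

- **Contact:** the bar met the plate at about 0.064 rad; the cameras had predicted 0.068. Tangential force at the tab peaked at about 3.7 N, including roughly 1 N of gate friction.
- **Latch:** after release, the wrist view put the bar's end within 0.1 px of the position predicted for a level bar at 0.066 rad. It lies between the tooth and the plate. The side view agreed only roughly, with the end about 10 px off in the enlarged picture (2–3 px in the original). That still rules out a raised bar.
- **Side load:** during the swing there was a steady pull of about 5 N along the bar (6.1 N at most). It most likely came from a millimetre or so of error in my hinge position, and it was gone after release.
- **Surroundings:** the other objects looked undisturbed in the final pictures. I judged that by eye and did not measure them.

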